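Nip a meal tray in the date coder with its edge thumbwheel

TASK

The meal tray lies loose on the deck of the date coder. With one fingertip, gently roll the black edge thumbwheel in the control strip, stroke after stroke, until the moving fence has pushed the tray square against the fixed stop and holds it snugly there without crushing it; then press the round button once to start the print and let go. Move the tray and fence only by means of the wheel, and leave the other things on the table alone.

Things in the scene. Friction and masses are not known exactly. Their poses are not given: they have to be found in the camera images.
- machine: Date coder, flat-topped fixed casing 280 (x) x 380 (y) x 100 mm high. Origin: centre of its underside; x points from its control strip (front 90 mm, grey) to the low print head at its back (35 mm above the deck); y runs along the strip, z up. The strip with wheel slot and button, and the deck behind it with stop, tray and fence, are level, 100 mm above the table.
- slot (a point): Centre of the slot, level with the strip's top; axes as the machine's. Slot 13.5 mm (x) by 58 mm (y). The black ribbed wheel (60 mm across, 10 mm thick, axle along x) stands up through it; its top is 7 to 18 mm above this point, differs from machine to machine and is not measured: find it by touch. The wheel sits on a rubber bush and yields 1 mm per 2.5 N, in all directions; hard after 4 mm.
- wheel (a joint): Angle of the thumbwheel, rad, 0 at the start; grows when its top is rolled to the machine's -y; stays where left. 1 rad = 30 mm at the rim = 14 mm of fence. Friction-driven: turning takes about 2 N at the rim, up to 4 N when the tray is pushed. A fingertip pressing about 6 N rolls it and slips when it stalls; pressing over about 8 N can crush the tray, over 18 N is too hard anywhere.
- fence_face (a point): Middle of the fence's tray-side face (it faces -y), 30 mm above the deck; axes as the machine's.
- stop_face (a point): Middle of the fixed stop's face, 30 mm above the deck, axes parallel to the machine's. The face looks to +y, towards the tray.
- stop: Fixed stop, an upright steel plate 120 mm long in x, 42 mm high on the deck, on the -y side of the tray; origin at the foot of its face, 20 mm to -x of the plate's middle. Its place on the deck differs.
- tray: Black lidded meal tray, 130 (x) x 100 (y, measured at the rim) x 42 mm, 0.15 to 0.31 kg, crushed by over 15 N, loose on the deck between stop and fence, a little askew. Origin: centre of its underside; z up. Seated, its y axis is parallel to the machine's and its centre 50 mm from the stop's face; the fence's face is then 100 mm from the stop's face.
- button (a joint): Travel of the button in m, 0 up, 0.006 fully down; it springs back. Fully down takes about 4 N.
- button_top (a point): Centre of the top of the round grey button (28 mm across, in a black housing) on the control strip, 190 mm from the slot towards the machine's -y. Presses straight down, 6 mm.
- label_roll: Bystander: paper roll 48 mm across, 24 mm high, on the control strip between slot and button; origin at the centre of its underside. Leave alone.
- spare_trays: Bystander: two stacked meal trays beside the machine, 130 x 100 x 84 mm; origin at the centre of the underside.
- sauce_bottle: Bystander: white bottle, 60 mm across, 170 mm high; origin at the centre of the underside.
- spice_jar: Bystander: jar, 56 mm across, 90 mm high; origin at the centre of the underside.
- beaker: Bystander: open cup, 70 mm across, 90 mm high; origin at the centre of the underside.
- bowl: Bystander: steel bowl 120 mm across, 50 mm high; origin at the centre of the underside.
- spoon: Bystander: serving spoon lying on the table.
- fence: Moving fence, an upright steel plate 120 mm long in x, 6 mm thick, 44 mm high, on the +y side of the tray; slides along the machine's y only, at most 75 mm towards -y from its start. Geared to the wheel; its push is about twice the sideways force on the wheel's rim. Origin at the foot of its tray-side face, 20 mm to -x of the plate's middle; axes as the machine's.
Not all that is in view belongs to the job. What is shaped like the tray but red is not meant.

How it is judged (in metres and radians):
On the way, in this order (a step that is already met when the one before it is completed fails the run):
1. the tray is pressed snugly (over 1.5 N) against the fixed stop by the fence, square, with the button not yet pressed (contact force between tray and stop above 1.5 N and y of tray in the frame of stop_face below 0.0515 m and y of fence_face in the frame of stop_face below 0.102 m and angle between the y axis of tray and the y axis of machine, either way round below 0.025 rad and value of joint button below 0.002 m), for 0.1 s.
2. the button is pressed at least 4.5 mm down (value of joint button above 0.0045 m), for 0.05 s.
At the end, for the whole second after the job is handed in: The tray sits flat on the deck, square to the stop within 0.025 rad and within 1.5 mm of it, the fence is within 2 mm of the tray, the button has been pressed and is up again, and the robot touches nothing (y of tray in the frame of stop_face below 0.0515 m and y of fence_face in the frame of stop_face below 0.102 m and angle between the y axis of tray and the y axis of machine, either way round below 0.025 rad and angle between tray's own z axis and vertical below 0.05 rad and z of tray in the frame of machine below 0.103 m and linear speed of tray below 0.01 m/s and value of joint button below 0.0015 m).
It fails at once if the tray is crushed against the stop (over 15 N) (contact force between tray and stop above 15 N).
It fails at once if the robot presses anything with over 18 N (contact force between any of the fingers, the arm and anything else above 18 N).
It fails at once if the robot pushes the fence or the tray directly (over 1 N) (contact force between any of the fingers, the arm and fence above 1 N or contact force between any of the fingers, the arm and tray above 1 N).
It fails at once if a bystander is shifted by more than 30 mm (distance of any of label_roll, spare_trays, sauce_bottle, spice_jar, beaker, bowl, spoon from where it was at the start of the episode above 0.03 m).
It also fails if it takes over 72 s, if anything falls off the work surface, if the arm or the gripper's body presses on something with over 40 N, if the wrist force passes 120 N, or if a joint passes its speed limit or range.

ROBOT

A 6-joint arm with a two-finger parallel gripper is mounted at the origin on the work surface. World frame = base frame: x ahead of the robot, y to its left, z up, the work surface at z = 0. Lengths are in m, angles in degrees, forces in N, time in s.
With the tool pointing down it reaches from about 0.375 to 0.9 m from the base axis. Payload 3.1 kg.
Tool frame: the origin (TCP) lies at the very end of the fingers, on their centre line; the grasp point (between the pads) lies 19 mm behind it; z points along the fingers, y is the line along which they close (so a half turn about z gives the same grasp; the last joint's range is limited). The gripper opens to 87 mm and grips with 3 to 60 N. Pads are 19 mm wide; open, the fingers measure 117 mm over their backs; the gripper's body (75 mm by 190 mm) begins 51 mm behind the grasp point.
Start: joints at [-73.596, 30.224, 82.088, -0, 67.689, -10.227], TCP at [0.28, -0.559, 0.223] pointing down, gripper open.
Joint ranges: [-176.69, 176.69], [-43.24, 126.21], [12.49, 139.97], [-82, 262], [0, 151.66], [-163.58, 163.58]. Speed limits (degrees/s): [159.86, 159.86, 180, 180, 180, 180].

INTERFACE

Orientations are given as a 3x3 rotation matrix whose columns are the frame's x, y, z axes.
In Python, from rig import bot gives the robot as it stands.
- The arm moves only by the tool move_arm, never from a script. Its argument "increments" is a list of rows, each an object with "xyz": the shift along the tool's x, y, z in mm, a list of three; "roll": the turn about the tool's z in rad; "grip": the opening in per cent of the stroke, from 0 (shut) to 100 (fully open). A call has 1 to 5 rows; each row shifts and turns the commanded pose from where the row before left it, along the tool's axes as they then stand; what a row does not reach is not made up. A row lasts 1/12 s, in which the tool goes at most 41.7 mm and 7.16 degrees, less where a joint would pass 70% of its speed; a pose out of reach is approached as far as the arm can. A call is refused whole if a number of a shift passes 41.7 or a number of a turn 0.125, either way. A call with a gripper value outside its range is refused whole. The fingers move at their own pace and stop on an object; the grip force is fixed at half the most. Time passes only in rows, so rows that do not move let the fingers close. It gives the time, the measured TCP pose, the force, the opening and the grip force at its end, in the units of the state.
- bot.read_state(): the state, without advancing time (a new reading comes with each control period).
- bot.capture(name): name is "side" or "top" or "wrist"; returns (picture, depth): 384x512x3 uint8, red, green, blue; 384x512 float32, m along the optical axis (not along the pixel's ray), 0 where there is no reading.
- bot.camera_model(name): a dict with "intrinsics" (3x3 intrinsics, pixels), "rvec" (rotation vector, rad) and "tvec" (3), from world to camera coordinates, as OpenCV has them; the wrist camera has in their place "tool_from_camera" (4x4, takes a point from camera to tool coordinates, whose origin is the TCP and whose axes are the flange's). Camera axes: x right, y down, z forward; pixel columns grow to the right and rows downward; lengths in m; the calibration is good to about 2 mm. A picture is of the moment at which its call begins: read the wrist's pose just before it. camera_model takes no time and is no camera call.
- bot.hand_in(): hands the job in; it is judged then, once.
Trained networks look in the newest picture that a camera, given by its name, has taken for a name from the list of things; names that differ only in an ending like _2 or _b are one class to them, and where a whole thing is asked for, a point or a joint stands for the part that bears it (a point fixed in the world has none). Each returns a list of dicts, best first, with "conf" (0 to 1); they miss things now and then, are a little off and sometimes report something else, mostly with a low value. They report only what shows in the picture. A call takes as long as a camera call. They do not tell look-alikes from the thing itself.
- bot.spot_in(label, camera): "at" ([x, y, z] in m, in the coordinates of the camera as it stood for that picture, good to about 4 mm: the middle of the surface that is visible of it).
- bot.trace(label, camera): "mask" (384x512 bool, what is visible of it).
The state is a dict: "time_s": time; "joint_positions": joint angles; "qvel": joint speeds; "tau": joint torques, N m; "position": TCP position; "tcp_rot": TCP orientation; "force": force on the tool from outside, world axes, zero at the start; "moment": the same for the moment, N m; "opening": opening from 0.0 (shut) to 1.0 (fully open); "grasp_force": force on a finger pad.
Only numpy, scipy, OpenCV 4.12 (cv2) and the standard library are available. Lean on these libraries where they do the work, as an engineer would, in place of code of your own. Each camera call takes 0.05 s, during which the arm holds its last target. There are 200 camera calls.

## Working session

There is one attempt and no reset: what is moved stays moved. The work goes in short steps, Python scripts to look and compute and a tool call to move; the robot and the scene stay as the last step left them, time stands still between calls to the robot, and variables do not carry over. Pictures are saved under pics/ and viewed, at most 10 in all, crops included, and the job is handed in when it is done.

Besides the shell and the picture viewer there is one more tool, called after ">>>" by a JSON object that holds its "method" and its "body", one argument or row to a line. move_arm: Moves the arm, as the interface text tells. Its arguments: {"type":"object","properties":{"increments":{"type":"array"}},"required":["increments"]}

```bash
ls; mkdir -p pics; cat > h.py <<'E'
import numpy as np,cv2
from rig import bot
def w2c(c):
    m=bot.camera_model(c)
    if c=='wrist':
        s=bot.read_state();T=np.eye(4);T[:3,:3]=np.array(s['tcp_rot']);T[:3,3]=s['position'];return T@np.array(m['tool_from_camera']),np.array(m['intrinsics'])
    R=cv2.Rodrigues(np.array(m['rvec'],float))[0];T=np.eye(4);T[:3,:3]=R.T;T[:3,3]=-R.T@np.array(m['tvec']).ravel();return T,np.array(m['intrinsics'])
def cloud(c):
    T,K=w2c(c);p,d=bot.capture(c);v,u=np.indices(d.shape)
    P=np.stack([(u-K[0,2])*d/K[0,0],(v-K[1,2])*d/K[1,1],d],-1)@T[:3,:3].T+T[:3,3]
    P[d==0]=np.nan
    return p,P,T
def spot(l,c,T): return [(round(x['conf'],2),np.round(T[:3,:3]@np.array(x['at'])+T[:3,3],4).tolist()) for x in bot.spot_in(l,c)[:3]]
E
python3 - <<'E'
from h import *
for c in ['top','side']:
    p,P,T=cloud(c);cv2.imwrite(f'pics/{c}0.png',p[:,:,::-1])
    for l in ['wheel','button','tray','fence','stop','label_roll','machine']: print(c,l,spot(l,c,T))
s=bot.read_state();print(s['time_s'],s['tcp_rot'],s['force'])
E
```

```text
pics
top wheel [(0.62, [0.6346, -0.1996, 0.1029])]
top button [(0.6, [0.5201, -0.1942, 0.118])]
top tray [(0.96, [0.6462, -0.1265, 0.141]), (0.66, [0.4779, -0.3349, 0.0899]), (0.65, [0.3363, 0.1482, 0.0384])]
top fence [(0.83, [0.67, -0.0434, 0.1013])]
top stop [(0.75, [0.6355, -0.201, 0.1034])]
top label_roll [(0.67, [0.5476, -0.1065, 0.1223])]
top machine [(0.9, [0.6305, -0.0734, 0.0995])]
side wheel [(0.4, [0.5589, -0.0047, 0.1062])]
side button []
side tray [(0.81, [0.6378, -0.1102, 0.1403]), (0.8, [0.3429, -0.0504, 0.0406]), (0.79, [0.329, 0.1622, 0.0398])]
side fence [(0.68, [0.6649, -0.0433, 0.1065])]
side stop [(0.7, [0.6242, -0.1847, 0.1332])]
side label_roll [(0.79, [0.5389, -0.0953, 0.1189])]
side machine [(0.69, [0.5921, -0.0295, 0.0996])]
0.8 [[ 8.93916351e-01  4.48233820e-01  8.08313456e-06]
 [ 4.48233820e-01 -8.93916350e-01 -3.77847579e-05]
 [-9.71076022e-06  3.73995471e-05 -9.99999999e-01]] [-0.0284519  -0.14037875 -0.4525201 ]
```

View pics/top0.png

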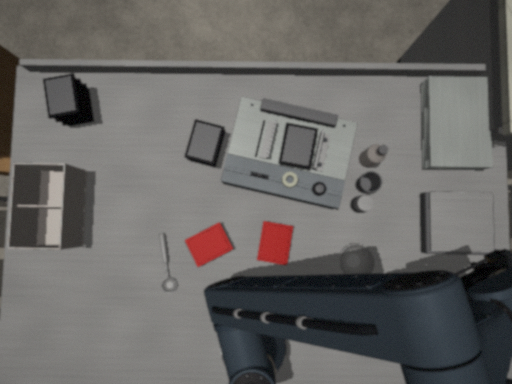

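View pics/side0.png

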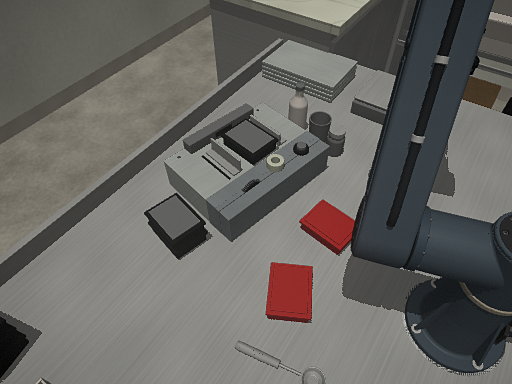

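Top view: the slot and wheel are at about (259,175), label roll (290,180), button (319,188), fence (266,140), tray (298,145) and stop (321,152). Look-alikes are the spare trays at (206,142), the red boxes at (208,244) and (276,242), and the dark stack at (62,95). The black wheel in the strip at +y is the target. Next I fit the machine pose.

```bash
python3 - <<'E'
from h import *
p,P,T=cloud('top')
m=(abs(P[...,2]-.1)<.012)&(P[...,0]>.4)&(P[...,0]<.95)&(abs(P[...,1]+.1)<.4)
n,l,st,c=cv2.connectedComponentsWithStats(m.astype(np.uint8));k=1+np.argmax(st[1:,4]);q=P[l==k]
print(np.median(q[:,2]))
r=cv2.minAreaRect((q[:,:2]*1000).astype(np.float32));print(r,cv2.boxPoints(r))
p2,P2,T2=cloud('side')
m=(abs(P2[...,2]-.1)<.006)&(P2[...,0]>.4)&(P2[...,0]<.95)&(abs(P2[...,1]+.1)<.4)
n,l,st,c=cv2.connectedComponentsWithStats(m.astype(np.uint8));k=1+np.argmax(st[1:,4]);q=P2[l==k]
r=cv2.minAreaRect((q[:,:2]*1000).astype(np.float32));print(r)
for nm,pp,PP,(u0,u1,v0,v1) in [('t',p,P,(250,270,168,182)),('t btn',p,P,(308,330,178,198)),('s',p2,P2,(238,264,174,196)),('s btn',p2,P2,(292,312,140,158))]:
    g=pp[v0:v1,u0:u1].max(-1);Q=PP[v0:v1,u0:u1];d=g<60;print(nm,d.sum(),np.nanmean(Q[d],0),np.nanmax(Q[d],0),np.nanmin(Q[d],0))
cv2.imwrite('pics/c.png',np.hstack([cv2.resize(p[90:215,215:365],(400,333),interpolation=2),cv2.resize(p2[95:245,155:335],(400,333),interpolation=2)])[:,:,::-1])
E
```

```text
0.09912673484131806
((636.1546020507812, -104.92718505859375), (380.41357421875, 280.61407470703125), 77.72787475585938) [[ 458.6243   -260.9646  ]
 [ 732.8261   -320.61053 ]
 [ 813.68494    51.11023 ]
 [ 539.4831    110.756165]]
((633.45458984375, -103.7618408203125), (382.8302917480469, 282.82354736328125), 77.92346954345703)
t 34 [ 0.55725697 -0.01032852  0.10607175] [0.56488248 0.01193683 0.11446923] [ 0.55152984 -0.03221789  0.0983478 ]
t btn 56 [ 0.51592588 -0.19295668  0.11108762] [ 0.5358745  -0.17534088  0.11989752] [ 0.50100396 -0.21531909  0.10678416]
s 94 [ 0.5544334  -0.00755359  0.1022058 ] [0.57026155 0.02137844 0.11226381] [ 0.51462469 -0.04124362  0.09062516]
s btn 118 [ 0.51146388 -0.18685227  0.1084999 ] [ 0.53622486 -0.17251264  0.1194137 ] [ 0.49433971 -0.22679741  0.09586567]
```

View pics/c.png

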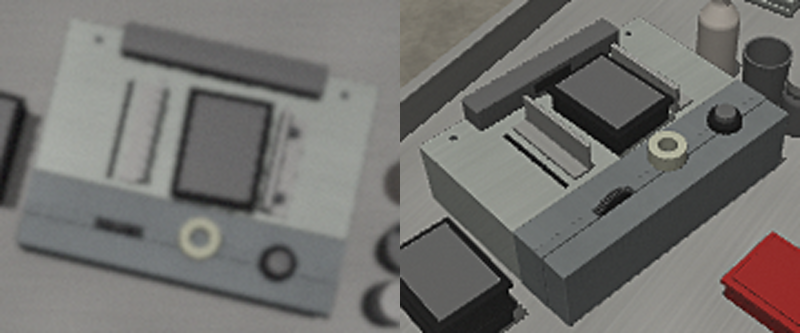

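The crop shows the ribbed wheel in the strip's slot, left of the cream label roll, and the button to its right. The fence is the plate left of the tray and the stop is right of it. Machine yaw is about -12.3°, with the slot at about (0.557, -0.009). Now I turn the tool so its y axis lies along the machine's -y, close the gripper and go there.

>>> {"method": "move_arm", "body": {
  "increments": [
    {"xyz":[0,0,0],"roll":0.12,"grip":0},
    {"xyz":[0,0,0],"roll":0.12,"grip":0},
    {"xyz":[0,0,0],"roll":0.12,"grip":0},
    {"xyz":[0,0,0],"roll":0.12,"grip":0},
    {"xyz":[0,0,0],"roll":0.12,"grip":0}
  ]
}}

```text
time_s: 1.32
position: [0.2802, -0.5587, 0.2226]
tcp_rot: [[0.99, -0.141, 0.0], [-0.141, -0.99, -0.0], [0.0, -0.0, -1.0]]
force: [-1.4, -1.0, -0.7]
opening: 0.708
grasp_force: 0.0
```

>>> {"method": "move_arm", "body": {
  "increments": [
    {"xyz":[0,0,0],"roll":0.078,"grip":0},
    {"xyz":[10,-40,0],"roll":0,"grip":0},
    {"xyz":[10,-40,0],"roll":0,"grip":0},
    {"xyz":[10,-40,0],"roll":0,"grip":0},
    {"xyz":[10,-40,0],"roll":0,"grip":0}
  ]
}}

```text
time_s: 1.73
position: [0.3534, -0.4094, 0.2225]
tcp_rot: [[0.977, -0.213, 0.0], [-0.213, -0.977, 0.0], [0.0, -0.0, -1.0]]
force: [0.9, 0.0, 0.3]
opening: 0.326
grasp_force: 0.0
```

>>> {"method": "move_arm", "body": {
  "increments": [
    {"xyz":[10,-40,0],"roll":0,"grip":0},
    {"xyz":[10,-40,0],"roll":0,"grip":0},
    {"xyz":[10,-40,0],"roll":0,"grip":0},
    {"xyz":[10,-40,0],"roll":0,"grip":0},
    {"xyz":[10,-40,0],"roll":0,"grip":0}
  ]
}}

```text
time_s: 2.15
position: [0.4449, -0.2241, 0.2228]
tcp_rot: [[0.977, -0.212, 0.001], [-0.212, -0.977, -0.0], [0.001, 0.0, -1.0]]
force: [0.5, 0.2, -1.4]
opening: 0.023
grasp_force: 0.0
```

>>> {"method": "move_arm", "body": {
  "increments": [
    {"xyz":[10,-40,0],"roll":0,"grip":0},
    {"xyz":[10,-40,0],"roll":0,"grip":0},
    {"xyz":[10,-40,0],"roll":0,"grip":0},
    {"xyz":[10,-40,0],"roll":0,"grip":0},
    {"xyz":[0,0,0],"roll":0,"grip":0}
  ]
}}

```text
time_s: 2.57
position: [0.5196, -0.0716, 0.2229]
tcp_rot: [[0.979, -0.205, 0.003], [-0.205, -0.979, 0.003], [0.002, -0.003, -1.0]]
force: [-0.4, -0.1, 0.8]
opening: 0.008
grasp_force: 0.0
```

```bash
cat >> h.py <<'E'
MX=np.array([.9771,-.2126,0]);MY=np.array([.2126,.9771,0]);C=np.array([.635,-.1045,0])
def mach(p): p=np.asarray(p)-C; return np.stack([p@MX,p@MY,p[...,2]],-1)*1000
E
python3 - <<'E'
from h import *
p,P,T=cloud('wrist');cv2.imwrite('pics/w0.png',p[:,:,::-1])
for l in ['wheel','button','tray','fence','stop','label_roll']: print(l,spot(l,'wrist',T),[np.round(mach(x[1])).tolist() for x in spot(l,'wrist',T)][:1])
s=bot.read_state();print(s['position'],np.round(s['tcp_rot'],3).tolist(),mach(s['position']),s['force'],s['joint_positions'])
E
```

```text
wheel [(0.66, [0.6549, -0.0348, 0.1092])] [[5.0, 72.0, 109.0]]
button [(0.95, [0.524, -0.193, 0.1194]), (0.68, [0.4852, -0.3283, 0.0726])] [[-90.0, -110.0, 119.0]]
tray [(0.57, [0.6284, -0.1208, 0.1414]), (0.47, [0.3913, 0.1393, 0.0424])] [[-3.0, -17.0, 141.0]]
fence [(0.93, [0.6605, -0.035, 0.1093])] [[10.0, 73.0, 109.0]]
stop [(0.63, [0.6261, -0.1878, 0.1188]), (0.32, [0.4846, -0.3322, 0.0736])] [[9.0, -83.0, 119.0]]
label_roll [(0.63, [0.5477, -0.1029, 0.126])] [[-86.0, -17.0, 126.0]]
[ 0.51713291 -0.07852013  0.2225811 ] [[0.977, -0.213, 0.0], [-0.213, -0.977, 0.0], [0.0, -0.0, -1.0]] [-120.69125397    0.32638784  222.58110436] [ 0.78098621 -0.90372384 -0.6163991 ] [-2.08867751e+01  2.23921620e+01  9.66330886e+01  1.95746438e-03
  6.09737077e+01  8.13919262e+01]
```

View pics/w0.png

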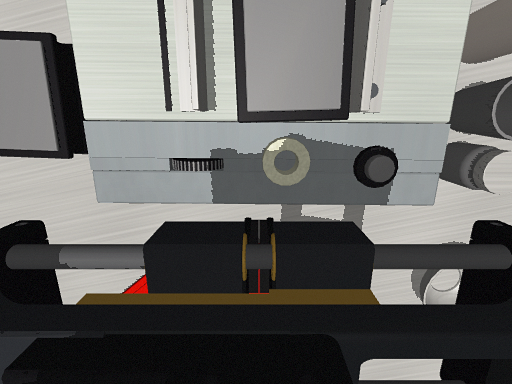

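Wrist view: wheel at (196,165), label roll (286,161), button (376,166), tray at x 235–355, fence near x 195 and stop near x 375.

```bash
python3 - <<'E'
from h import *
p,P,T=cloud('wrist')
M=mach(P);g=p.max(-1)
w=np.zeros(g.shape,bool);w[155:175,165:230]=1;w&=g<60
print('wheel',w.sum(),np.nanmin(M[w],0),np.nanmedian(M[w],0),np.nanmax(M[w],0))
b=np.zeros(g.shape,bool);b[140:190,350:402]=1;b&=(M[...,2]>105)
print('btn',np.nanmin(M[b],0),np.nanmedian(M[b],0),np.nanmax(M[b],0))
b=np.zeros(g.shape,bool);b[135:190,255:315]=1;b&=(M[...,2]>110)
print('roll',np.nanmin(M[b],0),np.nanmax(M[b],0))
for r in (40,90):
  print([(u,int(g[r,u]),np.round(M[r,u,1:]).tolist()) for u in list(range(158,240,6))+list(range(346,394,4))])
E
```

```text
wheel 354 [-101.1564475    48.14013104   90.97651919] [-91.825396    70.17406278 106.74250663] [-89.31419616 103.59050726 113.72153131]
btn [-115.71183811 -135.61581732  105.00612845] [ -92.22523985 -110.55647662  113.30424059] [-72.76129439 -93.3339303  124.01049736]
roll [-110.62559103  -42.24580085  110.05977949] [-64.15085424   4.14225503 126.91835482]
[(158, 222, [97.0, 100.0]), (164, 213, [91.0, 100.0]), (170, 223, [84.0, 105.0]), (176, 223, [78.0, 105.0]), (182, 225, [62.0, 145.0]), (188, 69, [61.0, 131.0]), (194, 64, [61.0, 107.0]), (200, 114, [56.0, 101.0]), (206, 210, [51.0, 101.0]), (212, 208, [45.0, 101.0]), (218, 210, [39.0, 100.0]), (224, 38, [29.0, 138.0]), (230, 49, [24.0, 138.0]), (236, 154, [19.0, 142.0]), (346, 84, [-80.0, 112.0]), (350, 88, [-80.0, 124.0]), (354, 87, [-79.0, 136.0]), (358, 222, [-81.0, 142.0]), (362, 202, [-83.0, 143.0]), (366, 143, [-101.0, 103.0]), (370, 198, [-105.0, 103.0]), (374, 201, [-108.0, 105.0]), (378, 200, [-113.0, 103.0]), (382, 207, [-118.0, 99.0]), (386, 208, [-121.0, 101.0]), (390, 207, [-125.0, 101.0])]
[(158, 51, [101.0, 101.0]), (164, 218, [95.0, 100.0]), (170, 233, [87.0, 106.0]), (176, 230, [82.0, 105.0]), (182, 225, [66.0, 144.0]), (188, 60, [61.0, 141.0]), (194, 67, [61.0, 118.0]), (200, 118, [59.0, 100.0]), (206, 106, [53.0, 100.0]), (212, 218, [47.0, 101.0]), (218, 220, [41.0, 100.0]), (224, 221, [35.0, 100.0]), (230, 55, [25.0, 138.0]), (236, 71, [20.0, 140.0]), (346, 85, [-79.0, 125.0]), (350, 85, [-79.0, 137.0]), (354, 217, [-81.0, 141.0]), (358, 204, [-84.0, 143.0]), (362, 94, [-99.0, 111.0]), (366, 99, [-103.0, 111.0]), (370, 202, [-110.0, 104.0]), (374, 207, [-113.0, 105.0]), (378, 212, [-119.0, 100.0]), (382, 212, [-124.0, 99.0]), (386, 212, [-127.0, 100.0]), (390, 211, [-131.0, 101.0])]
```

>>> {"method": "move_arm", "body": {
  "increments": [
    {"xyz":[9,-29,0],"roll":0,"grip":0},
    {"xyz":[9,-29,0],"roll":0,"grip":0},
    {"xyz":[9,-30,0],"roll":0,"grip":0},
    {"xyz":[0,0,30],"roll":0,"grip":0},
    {"xyz":[0,0,30],"roll":0,"grip":0}
  ]
}}

```text
time_s: 3.68
position: [0.5651, 0.0036, 0.1638]
tcp_rot: [[0.978, -0.209, 0.007], [-0.209, -0.978, -0.001], [0.007, -0.0, -1.0]]
force: [-0.3, 0.0, -0.6]
opening: -0.0
grasp_force: 0.0
```

>>> {"method": "move_arm", "body": {
  "increments": [
    {"xyz":[0,0,30],"roll":0,"grip":0},
    {"xyz":[0,0,7],"roll":0,"grip":0},
    {"xyz":[0,0,0],"roll":0,"grip":0},
    {"xyz":[0,0,0],"roll":0,"grip":0}
  ]
}}

```text
time_s: 4.02
position: [0.5628, 0.0021, 0.126]
tcp_rot: [[0.977, -0.212, 0.0], [-0.212, -0.977, -0.0], [0.0, -0.0, -1.0]]
force: [-0.2, -0.2, -0.3]
opening: 0.005
grasp_force: 0.0
```

>>> {"method": "move_arm", "body": {
  "increments": [
    {"xyz":[0,0,2],"roll":0,"grip":0},
    {"xyz":[0,0,2],"roll":0,"grip":0},
    {"xyz":[0,0,0],"roll":0,"grip":0}
  ]
}}

```text
time_s: 4.27
position: [0.563, 0.0021, 0.1227]
tcp_rot: [[0.977, -0.212, 0.002], [-0.212, -0.977, -0.0], [0.002, -0.0, -1.0]]
force: [-0.5, -0.6, 0.6]
opening: 0.004
grasp_force: 0.0
```

>>> {"method": "move_arm", "body": {
  "increments": [
    {"xyz":[0,0,1],"roll":0,"grip":0},
    {"xyz":[0,0,1],"roll":0,"grip":0},
    {"xyz":[0,0,0],"roll":0,"grip":0}
  ]
}}

```text
time_s: 4.52
position: [0.5623, 0.0023, 0.1198]
tcp_rot: [[0.977, -0.212, 0.0], [-0.212, -0.977, -0.0], [0.0, -0.0, -1.0]]
force: [-0.3, 0.3, -1.0]
opening: 0.005
grasp_force: 0.0
```

>>> {"method": "move_arm", "body": {
  "increments": [
    {"xyz":[0,0,1],"roll":0,"grip":0},
    {"xyz":[0,0,1],"roll":0,"grip":0},
    {"xyz":[0,0,0],"roll":0,"grip":0}
  ]
}}

```text
time_s: 4.77
position: [0.5621, 0.0024, 0.1173]
tcp_rot: [[0.977, -0.212, -0.0], [-0.212, -0.977, 0.0], [-0.0, 0.0, -1.0]]
force: [0.8, 0.3, 0.5]
opening: 0.004
grasp_force: 0.0
```

>>> {"method": "move_arm", "body": {
  "increments": [
    {"xyz":[0,0,1],"roll":0,"grip":0},
    {"xyz":[0,0,0],"roll":0,"grip":0}
  ]
}}

```text
time_s: 4.93
position: [0.5621, 0.0024, 0.1163]
tcp_rot: [[0.977, -0.212, -0.0], [-0.212, -0.977, 0.0], [-0.0, -0.0, -1.0]]
force: [-0.4, -0.3, -0.0]
opening: 0.001
grasp_force: 0.0
```

>>> {"method": "move_arm", "body": {
  "increments": [
    {"xyz":[0,0,1],"roll":0,"grip":0},
    {"xyz":[0,0,0],"roll":0,"grip":0}
  ]
}}

```text
time_s: 5.1
position: [0.5622, 0.0024, 0.1154]
tcp_rot: [[0.977, -0.212, -0.0], [-0.212, -0.977, 0.0], [-0.0, 0.0, -1.0]]
force: [0.6, -0.5, -0.3]
opening: 0.005
grasp_force: 0.0
```

>>> {"method": "move_arm", "body": {
  "increments": [
    {"xyz":[0,0,1],"roll":0,"grip":0},
    {"xyz":[0,0,0],"roll":0,"grip":0}
  ]
}}

```text
time_s: 5.27
position: [0.5622, 0.0024, 0.1144]
tcp_rot: [[0.977, -0.212, -0.0], [-0.212, -0.977, 0.0], [-0.0, 0.0, -1.0]]
force: [-0.6, 0.5, 0.4]
opening: 0.001
grasp_force: 0.0
```

>>> {"method": "move_arm", "body": {
  "increments": [
    {"xyz":[0,0,1],"roll":0,"grip":0},
    {"xyz":[0,0,0],"roll":0,"grip":0}
  ]
}}

```text
time_s: 5.43
position: [0.5622, 0.0024, 0.1134]
tcp_rot: [[0.977, -0.212, -0.0], [-0.212, -0.977, 0.0], [-0.0, -0.0, -1.0]]
force: [0.1, -0.5, -0.3]
opening: 0.005
grasp_force: 0.0
```

>>> {"method": "move_arm", "body": {
  "increments": [
    {"xyz":[0,0,1],"roll":0,"grip":0},
    {"xyz":[0,0,0],"roll":0,"grip":0}
  ]
}}

```text
time_s: 5.6
position: [0.5622, 0.0023, 0.1124]
tcp_rot: [[0.977, -0.212, -0.0], [-0.212, -0.977, 0.0], [-0.0, 0.0, -1.0]]
force: [0.6, 0.7, 0.0]
opening: 0.004
grasp_force: 0.0
```

>>> {"method": "move_arm", "body": {
  "increments": [
    {"xyz":[0,0,1],"roll":0,"grip":0},
    {"xyz":[0,0,0],"roll":0,"grip":0}
  ]
}}

```text
time_s: 5.77
position: [0.5623, 0.0023, 0.1115]
tcp_rot: [[0.977, -0.212, 0.0], [-0.212, -0.977, -0.0], [0.0, 0.0, -1.0]]
force: [-0.4, 0.8, 0.5]
opening: 0.001
grasp_force: 0.5
```

>>> {"method": "move_arm", "body": {
  "increments": [
    {"xyz":[0,0,1],"roll":0,"grip":0},
    {"xyz":[0,0,0],"roll":0,"grip":0}
  ]
}}

```text
time_s: 5.93
position: [0.5623, 0.0023, 0.1107]
tcp_rot: [[0.977, -0.212, 0.0], [-0.212, -0.977, -0.0], [0.0, 0.0, -1.0]]
force: [0.1, 0.5, 4.1]
opening: 0.006
grasp_force: 1.3
```

>>> {"method": "move_arm", "body": {
  "increments": [
    {"xyz":[0,0,1],"roll":0,"grip":0},
    {"xyz":[0,0,0],"roll":0,"grip":0}
  ]
}}

```text
time_s: 6.1
position: [0.5624, 0.0023, 0.1098]
tcp_rot: [[0.977, -0.212, 0.0], [-0.212, -0.977, -0.0], [0.0, -0.0, -1.0]]
force: [-1.2, -0.3, 4.2]
opening: 0.006
grasp_force: 2.2
```

>>> {"method": "move_arm", "body": {
  "increments": [
    {"xyz":[0,1,0.7],"roll":0,"grip":0},
    {"xyz":[0,6,0],"roll":0,"grip":0},
    {"xyz":[0,6,0],"roll":0,"grip":0}
  ]
}}

```text
time_s: 6.35
position: [0.5599, -0.0094, 0.1094]
tcp_rot: [[0.977, -0.212, 0.001], [-0.212, -0.977, 0.002], [0.001, -0.002, -1.0]]
force: [-0.0, 3.5, 7.5]
opening: 0.005
grasp_force: 3.8
```

>>> {"method": "move_arm", "body": {
  "increments": [
    {"xyz":[0,6,0],"roll":0,"grip":0},
    {"xyz":[0,6,0],"roll":0,"grip":0},
    {"xyz":[0,0,0],"roll":0,"grip":0}
  ]
}}

```text
time_s: 6.6
position: [0.5571, -0.0226, 0.1094]
tcp_rot: [[0.977, -0.212, 0.001], [-0.212, -0.977, 0.0], [0.001, -0.0, -1.0]]
force: [-0.1, 0.0, 4.6]
opening: 0.005
grasp_force: 2.5
```

>>> {"method": "move_arm", "body": {
  "increments": [
    {"xyz":[0,0,-8],"roll":0,"grip":0},
    {"xyz":[0,0,0],"roll":0,"grip":0}
  ]
}}

```text
time_s: 6.77
position: [0.5577, -0.0223, 0.1178]
tcp_rot: [[0.977, -0.212, 0.002], [-0.212, -0.977, -0.0], [0.002, 0.0, -1.0]]
force: [0.5, -0.4, -0.0]
opening: 0.004
grasp_force: 0.0
```

```bash
cat >> h.py <<'E'
def fence():
    p,P,T=cloud('wrist');M=mach(P)
    k=(M[...,2]>112)&(M[...,2]<138)&(M[...,1]>5)&(M[...,1]<75)&(M[...,0]>-45)&(M[...,0]<55)
    k2=(M[...,2]>112)&(M[...,2]<138)&(M[...,1]<-60)&(M[...,1]>-95)&(M[...,0]>-45)&(M[...,0]<55)
    k3=(M[...,2]>140)&(M[...,2]<148)&(M[...,0]>-45)&(M[...,0]<55)&(M[...,1]>-60)
    for n,q in (('fence',k),('stop',k2),('top',k3)): 
        v=M[q][:,1]; print(n,len(v),np.round(np.percentile(v,[2,25,50,75,98]),1) if len(v) else '')
    print(bot.read_state()['time_s'],mach(bot.read_state()['position']));return p
E
python3 - <<'E'
from h import *
p=fence();cv2.imwrite('pics/w1.png',p[:,:,::-1])
E
```

```text
fence 2350 [19.  24.9 28.3 30.3 55.2]
stop 134 [-71.  -68.6 -67.3 -65.7 -60.2]
top 27217 [-56.  -34.9 -13.9   6.9  53.8]
6.8167 [-93.28891181  63.91895406 117.34467505]
```

View pics/w1.png

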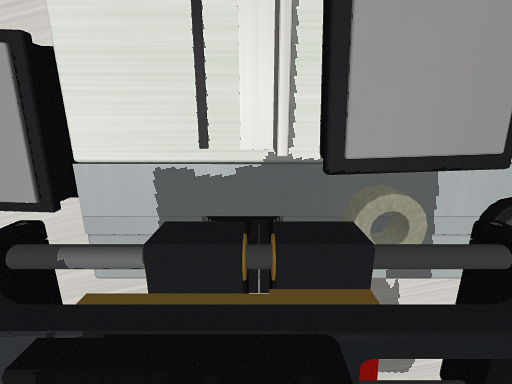

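Stroke 1 worked: the fence is moving and the roll is undisturbed, with the wheel under the tip at (243,217). I do the next stroke and measure the fence from its top edge.

>>> {"method": "move_arm", "body": {
  "increments": [
    {"xyz":[0,-13,0],"roll":0,"grip":0},
    {"xyz":[0,-13,0],"roll":0,"grip":0},
    {"xyz":[0,0,6],"roll":0,"grip":0},
    {"xyz":[0,0,2],"roll":0,"grip":0},
    {"xyz":[0,1,0],"roll":0,"grip":0}
  ]
}}

```text
time_s: 7.23
position: [0.5629, 0.0037, 0.1086]
tcp_rot: [[0.978, -0.211, 0.001], [-0.211, -0.978, 0.001], [0.001, -0.001, -1.0]]
force: [0.6, 2.9, 5.1]
opening: 0.003
grasp_force: 3.1
```

>>> {"method": "move_arm", "body": {
  "increments": [
    {"xyz":[0,6,0],"roll":0,"grip":0},
    {"xyz":[0,6,0],"roll":0,"grip":0},
    {"xyz":[0,6,0],"roll":0,"grip":0},
    {"xyz":[0,6,0],"roll":0,"grip":0},
    {"xyz":[0,1,0],"roll":0,"grip":0}
  ]
}}

```text
time_s: 7.65
position: [0.5572, -0.0229, 0.1095]
tcp_rot: [[0.977, -0.212, 0.001], [-0.212, -0.977, -0.0], [0.001, -0.0, -1.0]]
force: [0.8, 0.4, 4.9]
opening: 0.006
grasp_force: 2.3
```

>>> {"method": "move_arm", "body": {
  "increments": [
    {"xyz":[0,0,-8],"roll":0,"grip":0},
    {"xyz":[0,0,0],"roll":0,"grip":0}
  ]
}}

```text
time_s: 7.82
position: [0.5572, -0.0226, 0.1177]
tcp_rot: [[0.977, -0.212, 0.001], [-0.212, -0.977, -0.001], [0.001, 0.0, -1.0]]
force: [-0.1, 0.3, -0.4]
opening: 0.006
grasp_force: 0.0
```

```bash
cat >> h.py <<'E'
def fence2():
    p,P,T=cloud('wrist');M=mach(P)
    for x0 in (-35,0,35):
        b=(abs(M[...,0]-x0)<10)
        f=M[b&(M[...,2]>142)&(M[...,2]<148)&(M[...,1]>0)&(M[...,1]<80)][:,1]
        t=M[b&(M[...,2]>133)&(M[...,2]<145)&(M[...,1]<40)][:,1]
        print(x0,'fence top',len(f),np.round(np.percentile(f,[5,50,95]),1) if len(f) else '','tray',np.round(np.percentile(t,[1,99]),1) if len(t) else '')
    s=bot.read_state();print(s['time_s'],mach(s['position']))
E
python3 -c "
from h import *
fence2()"
```

```text
-35 fence top 1123 [ 1.5 14.3 40.8] tray [-68.3  38.7]
0 fence top 1885 [ 1.5 15.1 40.8] tray [-56.4  39.1]
35 fence top 574 [ 1.6 15.7 41. ] tray [-49.2  39.1]
7.8667 [-93.62336392  63.67736978 117.27841302]
```

>>> {"method": "move_arm", "body": {
  "increments": [
    {"xyz":[0,-13,0],"roll":0,"grip":0},
    {"xyz":[0,-13,0],"roll":0,"grip":0},
    {"xyz":[0,0,6],"roll":0,"grip":0},
    {"xyz":[0,0,2],"roll":0,"grip":0},
    {"xyz":[0,1,0],"roll":0,"grip":0}
  ]
}}

```text
time_s: 8.28
position: [0.5628, 0.0037, 0.1086]
tcp_rot: [[0.978, -0.211, 0.001], [-0.211, -0.978, 0.001], [0.001, -0.001, -1.0]]
force: [1.6, 4.5, 4.7]
opening: 0.008
grasp_force: 3.1
```

>>> {"method": "move_arm", "body": {
  "increments": [
    {"xyz":[0,5,0],"roll":0,"grip":0},
    {"xyz":[0,5,0],"roll":0,"grip":0},
    {"xyz":[0,5,0],"roll":0,"grip":0}
  ]
}}

```text
time_s: 8.53
position: [0.5595, -0.0117, 0.1095]
tcp_rot: [[0.977, -0.212, 0.001], [-0.212, -0.977, 0.001], [0.001, -0.001, -1.0]]
force: [0.3, 3.3, 7.3]
opening: 0.005
grasp_force: 3.6
```

>>> {"method": "move_arm", "body": {
  "increments": [
    {"xyz":[0,5,0],"roll":0,"grip":0},
    {"xyz":[0,5,0],"roll":0,"grip":0},
    {"xyz":[0,0,0],"roll":0,"grip":0}
  ]
}}

```text
time_s: 8.78
position: [0.5572, -0.0227, 0.1094]
tcp_rot: [[0.977, -0.212, 0.001], [-0.212, -0.977, 0.0], [0.001, -0.0, -1.0]]
force: [0.5, 0.9, 4.9]
opening: 0.003
grasp_force: 2.4
```

>>> {"method": "move_arm", "body": {
  "increments": [
    {"xyz":[0,0,-8],"roll":0,"grip":0},
    {"xyz":[0,0,0],"roll":0,"grip":0}
  ]
}}

```text
time_s: 8.95
position: [0.5572, -0.0225, 0.1177]
tcp_rot: [[0.977, -0.212, 0.001], [-0.212, -0.977, -0.001], [0.001, 0.0, -1.0]]
force: [1.3, 0.3, 0.3]
opening: 0.005
grasp_force: 0.0
```

```bash
python3 -c "
from h import *
fence2()"
```

```text
-35 fence top 904 [ 1.  10.8 27.8] tray [-66.2  28.3]
0 fence top 1428 [ 1.1 11.3 28. ] tray [-56.6  28.4]
35 fence top 416 [ 1.1 10.8 27.9] tray [-49.2  28.5]
9.0 [-93.6318384   63.65365527 117.2825878 ]
```

>>> {"method": "move_arm", "body": {
  "increments": [
    {"xyz":[0,-12,0],"roll":0,"grip":0},
    {"xyz":[0,-12,0],"roll":0,"grip":0},
    {"xyz":[0,0,6],"roll":0,"grip":0},
    {"xyz":[0,0,1.6],"roll":0,"grip":0},
    {"xyz":[0,0,0],"roll":0,"grip":0}
  ]
}}

```text
time_s: 9.42
position: [0.5626, 0.0024, 0.1091]
tcp_rot: [[0.978, -0.211, 0.001], [-0.211, -0.978, 0.001], [0.001, -0.001, -1.0]]
force: [1.2, 2.3, 5.0]
opening: 0.006
grasp_force: 2.9
```

>>> {"method": "move_arm", "body": {
  "increments": [
    {"xyz":[0,2,0],"roll":0,"grip":0},
    {"xyz":[0,2,0],"roll":0,"grip":0}
  ]
}}

```text
time_s: 9.58
position: [0.5618, -0.0014, 0.1096]
tcp_rot: [[0.977, -0.212, 0.001], [-0.212, -0.977, 0.002], [0.001, -0.002, -1.0]]
force: [0.6, 4.2, 4.7]
opening: 0.002
grasp_force: 2.9
```

>>> {"method": "move_arm", "body": {
  "increments": [
    {"xyz":[0,2,0],"roll":0,"grip":0},
    {"xyz":[0,0,0],"roll":0,"grip":0}
  ]
}}

```text
time_s: 9.75
position: [0.5613, -0.0035, 0.1097]
tcp_rot: [[0.977, -0.213, 0.001], [-0.213, -0.977, 0.002], [0.001, -0.002, -1.0]]
force: [0.9, 5.8, 5.8]
opening: 0.006
grasp_force: 3.2
```

>>> {"method": "move_arm", "body": {
  "increments": [
    {"xyz":[0,2,0],"roll":0,"grip":0},
    {"xyz":[0,0,0],"roll":0,"grip":0}
  ]
}}

```text
time_s: 9.92
position: [0.561, -0.0054, 0.1098]
tcp_rot: [[0.977, -0.213, 0.002], [-0.213, -0.977, 0.002], [0.001, -0.002, -1.0]]
force: [0.8, 6.2, 5.8]
opening: 0.008
grasp_force: 3.3
```

```bash
python3 -c "
from h import *
fence2();print(bot.read_state()['force'])"
```

```text
-35 fence top 927 [ 0.9 10.1 26.4] tray [-42.1  26.7]
0 fence top 1537 [ 1.1 10.9 26.4] tray [-32.   26.9]
35 fence top 171 [ 1.  10.  26.4] tray [-24.8  27. ]
9.9667 [-93.37266504  81.18149793 109.80631642]
[0.45054754 5.53794249 5.920944  ]
```

The wheel has stalled: 6 N sideways with little fence motion, so the tray is probably seated. I lift off and check from above.

>>> {"method": "move_arm", "body": {
  "increments": [
    {"xyz":[0,0,-10],"roll":0,"grip":0},
    {"xyz":[0,0,-30],"roll":0,"grip":0},
    {"xyz":[0,5,-40],"roll":0,"grip":0},
    {"xyz":[-10,40,-10],"roll":0,"grip":0},
    {"xyz":[-10,40,-10],"roll":0,"grip":0}
  ]
}}

```text
time_s: 10.38
position: [0.5243, -0.0845, 0.2111]
tcp_rot: [[0.978, -0.207, 0.003], [-0.207, -0.978, -0.003], [0.004, 0.002, -1.0]]
force: [0.2, -0.5, 0.7]
opening: 0.003
grasp_force: 0.0
```

>>> {"method": "move_arm", "body": {
  "increments": [
    {"xyz":[0,0,0],"roll":0,"grip":0},
    {"xyz":[0,0,0],"roll":0,"grip":0}
  ]
}}

```text
time_s: 10.55
position: [0.5226, -0.0861, 0.2095]
tcp_rot: [[0.977, -0.215, 0.0], [-0.215, -0.977, -0.001], [0.0, 0.001, -1.0]]
force: [-0.2, -0.2, -0.2]
opening: 0.004
grasp_force: 0.0
```

```bash
python3 - <<'E'
from h import *
p,P,T=cloud('wrist');M=mach(P);cv2.imwrite('pics/w2.png',p[:,:,::-1])
for l in ['button']: print(l,[(c,np.round(mach(x),1).tolist()) for c,x in spot(l,'wrist',T)])
k=(M[...,2]>136)&(M[...,2]<148)&(M[...,0]>-80)&(M[...,0]<70)&(abs(M[...,1])<110)
for x0 in (-50,-35,-15,0,15,35):
    q=M[k&(abs(M[...,0]-x0)<4)]; y=np.sort(q[:,1]); print(x0,len(y),y[0].round(1),y[-1].round(1),[tuple(np.round([y[i],y[i+1]],1)) for i in np.where(np.diff(y)>1.2)[0]])
b=(M[...,2]>104)&(abs(M[...,0]+93)<26)&(abs(M[...,1]+114)<26)
q=M[b];print('btn',q.min(0).round(1),q.max(0).round(1)); q=q[q[:,2]>q[:,2].max()-3];print(np.median(q,0),len(q))
s=bot.read_state();print(s['time_s'],mach(s['position']),s['force'])
E
```

```text
button [(0.6, [-92.4, -113.3, 117.2])]
-50 566 -79.1 20.3 []
-35 1379 -87.7 26.6 []
-15 1488 -87.3 26.5 []
0 1585 -87.3 26.5 [(np.float64(-71.0), np.float64(-69.8))]
15 1681 -87.3 26.1 []
35 1796 -87.3 26.5 []
btn [-115.8 -135.2  104.1] [-72.6 -88.1 290.9]
[-76.83421565 -88.91943501 289.11104836] 19
10.65 [-113.8642121    -3.72230806  208.49310375] [ 0.01683893 -0.04192787 -0.22252904]
```

View pics/w2.png

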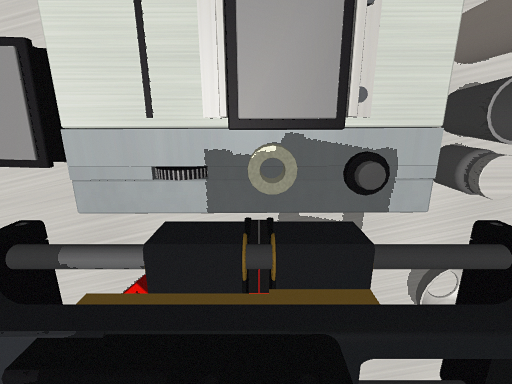

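The tray now spans y = -79 to 20 mm, square between stop and fence, and the button is at (372,174). I open the gripper a little so that one finger alone presses the button, then go above it.

>>> {"method": "move_arm", "body": {
  "increments": [
    {"xyz":[5,33,0],"roll":0,"grip":34},
    {"xyz":[5,33,0],"roll":0,"grip":34},
    {"xyz":[5,33,0],"roll":0,"grip":34},
    {"xyz":[6,33,0],"roll":0,"grip":34},
    {"xyz":[0,0,30],"roll":0,"grip":34}
  ]
}}

```text
time_s: 11.07
position: [0.5213, -0.2249, 0.1828]
tcp_rot: [[0.977, -0.214, 0.012], [-0.213, -0.977, -0.011], [0.014, 0.008, -1.0]]
force: [2.0, -0.6, 0.8]
opening: 0.288
grasp_force: 0.0
```

>>> {"method": "move_arm", "body": {
  "increments": [
    {"xyz":[0,0,30],"roll":0,"grip":34},
    {"xyz":[0,0,20],"roll":0,"grip":34},
    {"xyz":[0,0,0],"roll":0,"grip":34},
    {"xyz":[0,0,0],"roll":0,"grip":34}
  ]
}}

```text
time_s: 11.4
position: [0.5156, -0.2158, 0.1273]
tcp_rot: [[0.978, -0.21, -0.004], [-0.21, -0.978, 0.002], [-0.004, -0.002, -1.0]]
force: [0.1, -0.4, 0.0]
opening: 0.337
grasp_force: 0.0
```

>>> {"method": "move_arm", "body": {
  "increments": [
    {"xyz":[0,0,2],"roll":0,"grip":34},
    {"xyz":[0,0,2],"roll":0,"grip":34},
    {"xyz":[0,0,0],"roll":0,"grip":34}
  ]
}}

```text
time_s: 11.65
position: [0.5169, -0.2174, 0.1259]
tcp_rot: [[0.978, -0.211, 0.002], [-0.211, -0.978, -0.001], [0.002, 0.001, -1.0]]
force: [0.1, 0.1, -0.0]
opening: 0.337
grasp_force: 0.0
```

>>> {"method": "move_arm", "body": {
  "increments": [
    {"xyz":[0,0,2],"roll":0,"grip":34},
    {"xyz":[0,0,0],"roll":0,"grip":34}
  ]
}}

```text
time_s: 11.82
position: [0.5163, -0.2175, 0.1234]
tcp_rot: [[0.977, -0.211, 0.001], [-0.211, -0.977, -0.001], [0.001, 0.0, -1.0]]
force: [0.4, -0.3, 0.5]
opening: 0.337
grasp_force: 0.0
```

```bash
python3 -c "
from h import *
s=bot.read_state();print(mach(s['position']),s['force'])
p,P,T=cloud('top');M=mach(P);b=(abs(M[...,0]+93)<26)&(M[...,1]<-85)&(M[...,2]>104);print(np.round(M[b][:40]))"
```

```text
[ -91.9336317  -135.60567903  123.44125973] [ 0.37301846 -0.31426295  0.45861298]
[[ -67.  -86.  476.]
 [ -69.  -87.  477.]
 [ -69.  -89.  477.]
 [ -68.  -91.  476.]
 [ -67.  -93.  474.]
 [ -67.  -95.  476.]
 [ -73.  -86.  482.]
 [ -71.  -89.  478.]
 [ -71.  -91.  479.]
 [ -70.  -93.  478.]
 [ -69.  -96.  474.]
 [ -69.  -98.  476.]
 [ -68. -100.  473.]
 [ -74.  -87.  481.]
 [ -74.  -89.  481.]
 [ -74.  -91.  481.]
 [ -73.  -93.  479.]
 [ -72.  -96.  477.]
 [ -71.  -98.  477.]
 [ -70. -100.  476.]
 [ -67. -106.  465.]
 [ -77.  -87.  485.]
 [ -77.  -89.  484.]
 [ -76.  -91.  482.]
 [ -75.  -94.  479.]
 [ -74.  -96.  479.]
 [ -70. -103.  465.]
 [ -69. -105.  464.]
 [ -69. -107.  465.]
 [ -68. -110.  462.]
 [ -68. -111.  464.]
 [ -80.  -87.  487.]
 [ -79.  -90.  484.]
 [ -78.  -92.  482.]
 [ -78.  -94.  483.]
 [ -77.  -96.  481.]
 [ -71. -103.  454.]
 [ -72. -103.  465.]
 [ -72. -105.  466.]
 [ -71. -107.  465.]]
```

Positioned as planned. Now I descend slowly.

>>> {"method": "move_arm", "body": {
  "increments": [
    {"xyz":[0,0,2],"roll":0,"grip":34},
    {"xyz":[0,0,0],"roll":0,"grip":34}
  ]
}}

```text
time_s: 12.03
position: [0.5164, -0.2176, 0.1211]
tcp_rot: [[0.977, -0.212, 0.001], [-0.212, -0.977, -0.0], [0.001, 0.0, -1.0]]
force: [0.7, 0.2, 1.4]
opening: 0.339
grasp_force: 0.8
```

>>> {"method": "move_arm", "body": {
  "increments": [
    {"xyz":[0,0,2],"roll":0,"grip":34},
    {"xyz":[0,0,0],"roll":0,"grip":34}
  ]
}}

```text
time_s: 12.2
position: [0.5164, -0.2176, 0.119]
tcp_rot: [[0.977, -0.212, 0.001], [-0.212, -0.977, -0.0], [0.001, 0.0, -1.0]]
force: [1.2, 0.3, 2.3]
opening: 0.338
grasp_force: 1.3
```

>>> {"method": "move_arm", "body": {
  "increments": [
    {"xyz":[0,0,1],"roll":0,"grip":34},
    {"xyz":[0,0,0],"roll":0,"grip":34}
  ]
}}

```text
time_s: 12.37
position: [0.5164, -0.2176, 0.118]
tcp_rot: [[0.977, -0.212, 0.001], [-0.212, -0.977, -0.0], [0.001, 0.0, -1.0]]
force: [1.5, -0.1, 3.5]
opening: 0.34
grasp_force: 1.5
```

>>> {"method": "move_arm", "body": {
  "increments": [
    {"xyz":[0,0,1],"roll":0,"grip":34},
    {"xyz":[0,0,0],"roll":0,"grip":34}
  ]
}}

```text
time_s: 12.53
position: [0.5164, -0.2176, 0.117]
tcp_rot: [[0.977, -0.212, 0.001], [-0.212, -0.977, -0.0], [0.001, 0.0, -1.0]]
force: [0.7, -0.1, 3.5]
opening: 0.338
grasp_force: 1.8
```

>>> {"method": "move_arm", "body": {
  "increments": [
    {"xyz":[0,0,0.5],"roll":0,"grip":34},
    {"xyz":[0,0,0],"roll":0,"grip":34}
  ]
}}

```text
time_s: 12.7
position: [0.5164, -0.2176, 0.1165]
tcp_rot: [[0.977, -0.212, 0.001], [-0.212, -0.977, -0.0], [0.001, 0.0, -1.0]]
force: [1.0, 0.7, 4.7]
opening: 0.34
grasp_force: 1.9
```

>>> {"method": "move_arm", "body": {
  "increments": [
    {"xyz":[0,0,0.5],"roll":0,"grip":34},
    {"xyz":[0,0,0],"roll":0,"grip":34}
  ]
}}

```text
time_s: 12.87
position: [0.5164, -0.2176, 0.1164]
tcp_rot: [[0.977, -0.212, 0.001], [-0.212, -0.977, -0.0], [0.001, 0.0, -1.0]]
force: [0.5, 0.3, 6.3]
opening: 0.339
grasp_force: 2.8
```

The button is bottomed: it stopped at 0.1164 and the force jumped. I let go, check the tray, and hand in if it's fine.

>>> {"method": "move_arm", "body": {
  "increments": [
    {"xyz":[0,0,-5],"roll":0,"grip":34},
    {"xyz":[0,0,-20],"roll":0,"grip":34},
    {"xyz":[0,0,-35],"roll":0,"grip":34},
    {"xyz":[0,-35,-30],"roll":0,"grip":34},
    {"xyz":[0,-35,0],"roll":0,"grip":34}
  ]
}}

```text
time_s: 13.28
position: [0.5331, -0.1549, 0.2079]
tcp_rot: [[0.976, -0.215, 0.009], [-0.215, -0.977, -0.005], [0.009, 0.003, -1.0]]
force: [0.4, 0.6, -0.0]
opening: 0.341
grasp_force: 0.0
```

>>> {"method": "move_arm", "body": {
  "increments": [
    {"xyz":[-20,-35,0],"roll":0,"grip":34},
    {"xyz":[0,0,0],"roll":0,"grip":34},
    {"xyz":[0,0,0],"roll":0,"grip":34},
    {"xyz":[0,0,0],"roll":0,"grip":34}
  ]
}}

```text
time_s: 13.62
position: [0.5176, -0.1137, 0.2027]
tcp_rot: [[0.978, -0.211, -0.001], [-0.211, -0.978, -0.0], [-0.001, 0.0, -1.0]]
force: [0.3, -0.9, 0.7]
opening: 0.341
grasp_force: 0.0
```

```bash
python3 - <<'E'
from h import *
p,P,T=cloud('wrist');M=mach(P);cv2.imwrite('pics/w3.png',p[:,:,::-1])
k=(M[...,2]>136)&(M[...,2]<148)&(abs(M[...,1])<110)
for x0 in (-50,-35,0,35):
    y=M[k&(abs(M[...,0]-x0)<4)][:,1]; print(x0,y.min().round(1),y.max().round(1))
g=p.max(-1)
for r in (20,60,100): print(r,np.where(np.abs(np.diff(g[r].astype(int)))>50)[0].tolist())
print(bot.read_state()['time_s'],bot.read_state()['force'])
E
```

```text
-50 -78.8 20.2
-35 -87.4 26.2
0 -87.2 26.9
35 -87.3 26.4
20 [100, 101, 108, 109, 184, 197, 198, 308, 319, 321, 332, 434]
60 [12, 106, 113, 186, 187, 200, 306, 317, 318, 319, 328, 433, 434, 470]
100 [21, 111, 112, 118, 119, 189, 202, 304, 315, 316, 326, 337, 425, 468, 472]
13.6667 [-0.09580427 -0.32577199 -0.41711566]
```

View pics/w3.png

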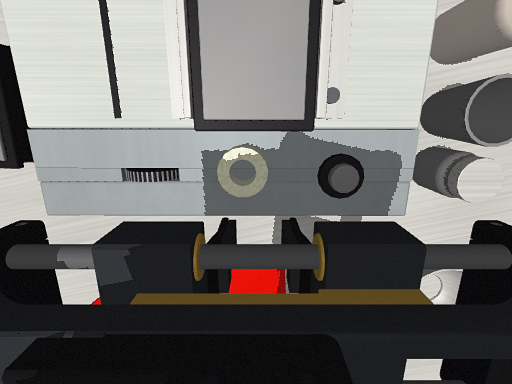

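The tray at (252,60) sits tight and square between the fence at (188) and the stop at (317). The button at (341,178) is up, and the robot is clear of everything.

```bash
python3 -c "
from rig import bot
print(bot.hand_in())"
```

```text
the job is handed in; nothing more can be done
None
```

The tray is seated square against the stop with the fence holding it, the button was pressed once and is up again, and I handed the job in at about 14 s; the hand-in gave no verdict back.

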